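# Hang the sample can on the latched scale hooks

## Robot

A 7-joint arm with a two-finger parallel gripper is mounted at the origin on a cart in front of the work surface, level with it; the furniture and walls round the work are solid. World frame = base frame: x ahead of the robot, y to its left, z up, the work surface at z = 0. Lengths are in m, angles in rad, forces in N, time in s.
With the tool pointing down it reaches from about 0.4 to 0.875 m from the base axis. Payload 6.5 kg.
Tool frame: the origin (TCP) lies between the finger pads; the fingertips stand robot.nose_length ahead of it and the grasp point (between the pads) lies 5 mm behind it (robot.nose_length is the distance from the TCP to the fingertips, in m); z points along the fingers, y is the line along which they close (so a half turn about z gives the same grasp; the last joint's range is limited). The gripper opens to 85 mm and grips with 20 to 120 N. Pads are 22 mm wide; open, the fingers measure 114 mm over their backs; the gripper's body (76 mm by 85 mm) begins 54 mm behind the grasp point. The pads swing forward as they close: fully open they stand 13 mm farther back than shut.
Start: joints at [-1.358, 0.536, -0.004, 1.538, 0.003, 1.067, -0.071], TCP at [0.179, 0.625, 0.245] pointing down, gripper open.
Joint ranges: [-2.7, 2.7], [-0.37, 2.16], [-1.27, 1.26], [0.24, 2.4], [-1.31, 4.45], [0.19, 1.91], [-2.76, 2.76]. Speed limits (rad/s): [2.39, 2.39, 3.14, 3.14, 3.14, 3.14, 3.14].

## Interface

Orientations are given as a 3x3 rotation matrix whose columns are the frame's x, y, z axes.
In Python, from rig import robot gives the robot as it stands. The module is installed in compiled form; this text tells all that it offers.
- The arm moves only by the shell command python3 -m pendant 'ROWS' [FORCE]. ROWS is text: rows parted by semicolons, each of 7 numbers parted by spaces: the finger opening in mm, from 0 to 85.4, then the shift along the tool's x, y, z in mm, then the turn, a rotation vector about the tool's x, y, z in degrees. In form: fingers x y z wx wy wz; .... A call has 1 to 10 rows; each row shifts and turns the commanded pose from where the row before left it, along the tool's axes as they then stand; what a row does not reach is not made up. A row lasts 1/10 s, in which the tool goes at most 50 mm and 8.59 degrees, less where a joint would pass 70% of its speed; a pose out of reach is approached as far as the arm can. A call with a gripper value outside its range is refused whole. The fingers move at their own pace and stop on an object; FORCE is the grip in N (left out, the last holds). Time passes only in rows, so rows that do not move let the fingers close. It gives the time, the measured TCP pose, the force, the opening and the grip force at its end, in the units of the state.
- robot.read_state(): the state, without advancing time (a new reading comes with each control period).
- robot.camera(name): name is "side" or "top"; returns (picture, depth): 400x640x3 uint8, red, green, blue; 400x640 float32, m along the optical axis (not along the pixel's ray), 0 where there is no reading.
- robot.camera_params(name): a dict with "fx", "fy", "cx", "cy" (pixels), "distortion" ([k1, k2, p1, p2, k3] as OpenCV has them; the pictures are not rectified), "view" (4x4, takes a point from world to camera coordinates). Camera axes: x right, y up, looking along -z (the intrinsics and any distortion apply to the point x, -y, -z); pixel columns grow to the right and rows downward; lengths in m; the calibration is good to about 2 mm. A picture is of the moment at which its call begins. camera_params takes no time and is no camera call.
- robot.sign_off(): hands the job in; it is judged then, once.
The state is a dict: "t": time; "joint_pos": joint angles; "joint_vel": joint speeds; "effort": joint torques, N m; "tool_pos": TCP position; "tcp_rot": TCP orientation; "wrist_force": force on the tool from outside, world axes, zero at the start; "moment": the same for the moment, N m; "gripper_width": finger opening in m; "finger_force": force on a finger pad.
Only numpy, scipy, OpenCV 4.12 (cv2) and the standard library are available. Lean on these libraries where they do the work, as an engineer would, in place of code of your own. Each camera call takes 0.05 s, during which the arm holds its last target. There are 200 camera calls.

## Task

Weigh the steel sample can on the hanging scale: swing its bail up from where it lies flat until it is upright, with the can still standing level where it is, then carry the can by the grip to the twin hook, pass the hook tips through under the bail and press the bail down past both brass spring latches until it bears on the bottom of the hooks and the scale takes the weight, and only then let go. The can must end hanging free and nearly still on the two hooks, on both sides of the grip, with both latches sprung shut over the bail. The scale is delicate: never load it beyond 20 N in all, do not tip the can, and do not disturb the timer, the beaker or the red-capped bottle.

Things in the scene. Friction and masses are not known exactly. Their poses are not given: they have to be found in the camera images.
- sample_can: Lidded steel can, blue band, 94 mm across, 80 mm high, 0.37 to 0.6 kg; origin: centre of its underside, z up. Its wire bail (5 mm wire) turns almost freely on pins on the can's x axis, 74 mm above the underside, and falls back when let go. Bail legs 108 mm apart; cross wire 110 mm from the pin axis, its middle 80 mm straight. Flat, it sticks out level toward the can's -y.
- grip (a point): Middle of the bail's cross wire and of the black grip sleeve on it (12 mm diameter, 44 mm long, parallel to the can's x axis). The sleeve spins freely on the wire, so a gripper closed across it can keep pointing down while the bail swings up and while the can hangs.
- bail (a joint): Bail angle, rad: 0 = lying flat on its stops toward the can's -y, pi/2 = upright.
- scale_stand: Grey base plate (12 mm thick) and lower column of the hanging scale, fixed; origin under the column axis. The twin hook reaches out toward the stand's -x: two J hooks of 8 mm rod at y = -36 and +36 mm, 64 mm clear between them. A cross beam joins them 60 mm behind (+x of) their saddles, column beyond, tops 20 mm over the saddles; the rods fall to it from behind the guide noses.
- hook_foot (a point): Point on the bench straight below the middle between the two saddles (the hooks' lowest points), 95 mm from the column axis; axes as the stand's. The wire must lie along y in both hooks, grip between them, 10 mm play sideways. The column is telescopic, set by hand: the saddles are anywhere from 212 to 254 mm above this point; their height is NOT REPORTED, so see or feel for it.
- weigh_hook (a joint): Sinking of the twin hook on the scale's spring, m: 0 unloaded, 4 N per mm, stop at 8 mm; the hanging can alone sinks it about 1 mm. More than 5 mm (20 N) is an overload. Hook seen from the side, from its saddle: tip on the -x side, inner face x = -7 mm, flaring out above z = 23 mm, top at z = 34 mm; rod underside z = -8; sloping guide nose on the +x side from x = 9, z = 29 to x = 30, z = 48.
- latch_near (a joint): Brass spring tongue of the +y hook (nearer the robot), rad: 0 = shut, grows as it is pushed down. Shut, it closes the mouth 22 to 28 mm over the saddle, sloping down to the tip. Pressed down 8 to 18 mm, it lets the wire slip past its free end at the tip and springs back above it. The can's weight alone does not open the latches: both together take 9 to 13 N.
- latch_far (a joint): The same for the latch on the stand's -y hook, farther from the robot.
- timer: White kitchen-type timer with red buttons, 62 x 62 x 21 mm, bystander; origin under its centre.
- beaker: Small white plastic beaker, 58 mm across, 65 mm high, bystander; origin under its centre.
- bottle_rinse: White bottle with a red cap, 58 mm across, 118 mm high, bystander; origin under its centre.

How it is judged:
By the outcome, as a careful person would: the job done as asked, in the order asked, and still so for the second after the job is handed in, with the robot touching nothing.
It also fails if it takes over 58 s, if anything falls off the work surface, if the arm or the gripper's body presses on something with over 40 N, if the wrist force passes 120 N, or if a joint passes its speed limit or range.

## Working session

There is one attempt and no reset: what is moved stays moved. The work goes in short steps, Python scripts to look and compute and a shell command to move; the robot and the scene stay as the last step left them, time stands still between calls to the robot, and variables do not carry over. Pictures are saved under pics/ and viewed, at most 10 in all, crops included, and the job is handed in when it is done.

```bash
mkdir -p pics; cat > h.py <<'E'
import numpy as np, cv2
from rig import robot
def grab(n):
    p,d=robot.camera(n); return p,d,robot.camera_params(n)
def und(uv,c):
    K=np.array([[c['fx'],0,c['cx']],[0,c['fy'],c['cy']],[0,0,1]]);return cv2.undistortPoints(np.array(uv,float).reshape(-1,1,2),K,np.array(c['distortion'],float)).reshape(-1,2)
def ray(uv,c):
    n=und(uv,c);V=np.array(c['view']);R=V[:3,:3];o=-R.T@V[:3,3]
    d=np.c_[n[:,0],-n[:,1],-np.ones(len(n))]@R
    return o,d
def onz(uv,c,z):
    o,d=ray(uv,c);return o+d*((z-o[2])/d[:,2])[:,None]
def dep(uv,d,c):
    o,r=ray(uv,c);uv=np.array(uv,int).reshape(-1,2);return o+r*d[uv[:,1],uv[:,0]][:,None]
def proj(P,c):
    V=np.array(c['view']);P=np.atleast_2d(P);q=P@V[:3,:3].T+V[:3,3];q=q*[1,-1,-1]
    K=np.array([[c['fx'],0,c['cx']],[0,c['fy'],c['cy']],[0,0,1]])
    return cv2.projectPoints(q,np.zeros(3),np.zeros(3),K,np.array(c['distortion'],float))[0].reshape(-1,2)
E
python3 - <<'E'
from h import *
for n in('side','top'):
    p,d,c=grab(n);cv2.imwrite(f'pics/{n}0.png',p[:,:,::-1]);np.savez(f'{n}0.npz',p=p,d=d)
    V=np.array(c['view']);print(n,c['fx'],c['distortion'],-V[:3,:3].T@V[:3,3],V[:3,:3].round(3).tolist(),(d>0).mean())
s=robot.read_state();print(s,robot.nose_length)
E
```

```text
side 368.5200413686015 [-0.05189121  0.          0.          0.          0.        ] [0.31886314 0.71839824 0.733406  ] [[-0.974, -0.226, -0.016], [0.113, -0.546, 0.83], [-0.196, 0.807, 0.557]] 0.995984375
top 467.05094634663493 [0.02174345 0.         0.         0.         0.        ] [ 0.38996561 -0.06204601  1.41053924] [[-0.004, -1.0, 0.001], [0.991, -0.004, 0.131], [-0.131, 0.001, 0.991]] 0.995828125
{'t': 0.1, 'joint_pos': array([-1.35819824,  0.53712046, -0.00445368,  1.53876447,  0.00257725,
        1.06727072, -0.07118762]), 'joint_vel': array([-5.52941794e-05, -2.42951223e-03,  1.73997445e-04, -3.74783754e-03,
       -3.44461662e-04,  1.67153034e-04, -8.41541377e-05]), 'effort': array([ 1.98627247e-03, -5.84564638e+01,  1.05140001e+00, -2.59776628e+01,
        1.26209555e-02,  4.63976015e-03,  5.07120353e-05]), 'tool_pos': array([0.17872864, 0.62438567, 0.24448488]), 'tcp_rot': array([[-9.61410585e-01,  2.75117371e-01, -3.43681140e-04],
       [ 2.75117572e-01,  9.61409389e-01, -1.51898512e-03],
       [-8.74809188e-05, -1.55492110e-03, -9.99998787e-01]]), 'wrist_force': array([ 0.49639102, -0.36704967,  0.49819423]), 'moment': array([-0.00327514,  0.02668107,  0.01462177]), 'finger_force': 0.0, 'gripper_width': 0.08540103614869626} 0.014
```

View pics/side0.png

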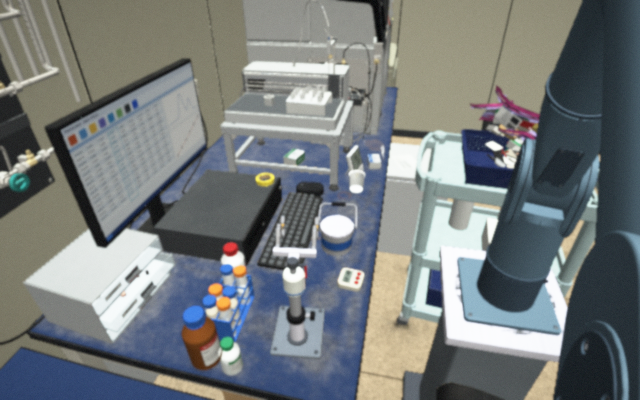

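View pics/top0.png

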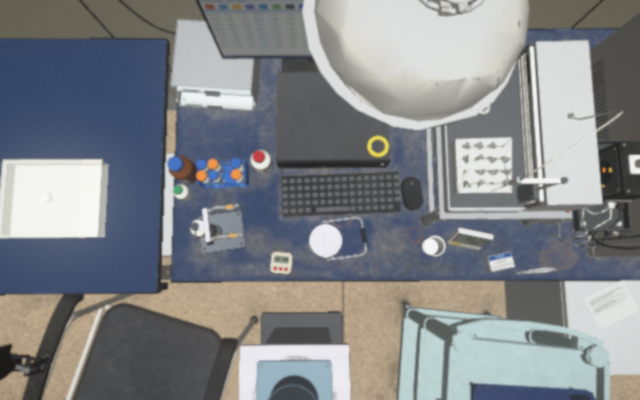

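```bash
python3 - <<'E'
from h import *
t=np.load('top0.npz')['p'];s=np.load('side0.npz')['p']
a=cv2.resize(t[180:285,165:385],None,fx=3.6,fy=3.6,interpolation=3)
cv2.imwrite('pics/topc.png',a[:,:,::-1])
b=cv2.resize(s[180:370,250:400],None,fx=3.1,fy=3.1,interpolation=3)
cv2.imwrite('pics/sidec.png',b[:,:,::-1])
E
```

```text
(no output)
```

View pics/topc.png

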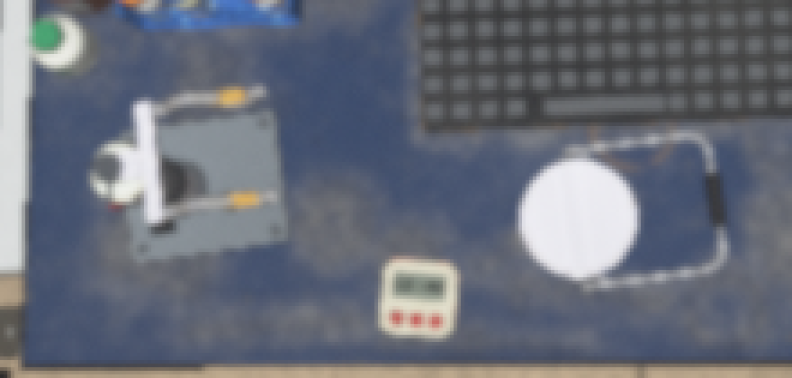

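View pics/sidec.png

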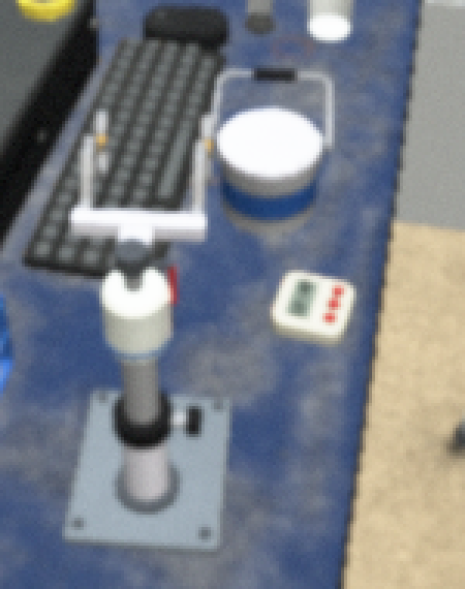

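```bash
cat >> h.py <<'E'
def tri(a,ca,b,cb):
    o1,d1=ray(a,ca);o2,d2=ray(b,cb);A=np.c_[d1[0],-d2[0]];t=np.linalg.lstsq(A,o2-o1,rcond=None)[0]
    p,q=o1+t[0]*d1[0],o2+t[1]*d2[0];return (p+q)/2,np.linalg.norm(p-q)
def blobs(m,box,w=None,mn=3):
    x0,y0,x1,y1=box;k=np.zeros(m.shape,np.uint8);k[y0:y1,x0:x1]=m[y0:y1,x0:x1]
    n,l,st,ce=cv2.connectedComponentsWithStats(k);return [(st[i,4],ce[i].round(2).tolist(),st[i,:4].tolist()) for i in range(1,n) if st[i,4]>=mn]
E
python3 - <<'E'
from h import *
C={n:robot.camera_params(n) for n in('top','side')};I={n:np.load(n+'0.npz') for n in C}
B={'top':{'lat':(215,195,245,245),'slv':(352,222,374,250),'can':(300,215,350,265)},'side':{'lat':(275,215,325,235),'slv':(325,195,352,212),'can':(310,205,365,260)}}
r={}
for n in C:
    p=I[n]['p'];h=cv2.cvtColor(p,cv2.COLOR_RGB2HSV);H,S,V=[h[:,:,i].astype(int) for i in range(3)]
    print(n,'latch',blobs((H>8)&(H<32)&(S>90)&(V>110),B[n]['lat']))
    print(' sleeve',blobs((V<75),B[n]['slv']))
    print(' lid',blobs((S<40)&(V>170),B[n]['can'],mn=30))
    p,d=I[n]['p'],I[n]['d']
p=I['top']['p'];d=I['top']['d'];c=C['top']
# lid, plate from depth in the top view
uv=np.array([(u,v) for v in range(180,285) for u in range(165,385)]);P=dep(uv,d,c)
for nm,box,z0,z1 in(('can',(300,215,350,265),.07,.095),('plate',(195,200,250,260),.006,.02),('bottle',(240,140,275,180),.10,.13),('beam/hook',(195,195,250,245),.2,.34)):
    m=(uv[:,0]>=box[0])&(uv[:,0]<box[2])&(uv[:,1]>=box[1])&(uv[:,1]<box[3])&(P[:,2]>z0)&(P[:,2]<z1)
    if m.sum()>3:
        Q=P[m];print(nm,m.sum(),Q.mean(0).round(4),np.percentile(Q,[2,50,98],axis=0).round(4).tolist())
        if nm=='plate':
            rc=cv2.minAreaRect(uv[m].astype(np.float32));print(rc,onz(cv2.boxPoints(rc),c,.012).round(4).tolist())
E
```

```text
top latch [(np.int32(24), [228.88, 206.38], [226, 205, 7, 4]), (np.int32(18), [232.5, 235.0], [230, 234, 6, 3])]
 sleeve [(np.int32(44), [363.18, 234.93], [361, 229, 5, 13])]
 lid [(np.int32(868), [325.15, 240.21], [309, 224, 33, 34])]
side latch [(np.int32(5), [282.4, 224.8], [282, 224, 2, 3])]
 sleeve [(np.int32(37), [338.32, 204.0], [332, 203, 13, 3])]
 lid [(np.int32(860), [333.45, 227.23], [310, 205, 48, 52])]
can 924 [ 0.4516 -0.0955  0.0775] [[0.4012, -0.1467, 0.0718], [0.4518, -0.0964, 0.0776], [0.5108, -0.0512, 0.0829]]
plate 1096 [0.4824 0.2062 0.0119] [[0.4271, 0.1524, 0.0067], [0.4862, 0.2038, 0.0118], [0.5384, 0.2754, 0.0183]]
((219.63528442382812, 230.2411651611328), (52.84389114379883, 56.065147399902344), 4.398705005645752) [[0.4093, 0.3052, 0.012], [0.5766, 0.2975, 0.012], [0.5636, 0.1386, 0.012], [0.3965, 0.1489, 0.012]]
beam/hook 575 [0.4847 0.1932 0.2474] [[0.4466, 0.1265, 0.2107], [0.4782, 0.2044, 0.2474], [0.5317, 0.2385, 0.2751]]
```

```bash
python3 - <<'E'
from h import *
C={n:robot.camera_params(n) for n in('top','side')};I={n:np.load(n+'0.npz') for n in C}
ct,cs=C['top'],C['side']
print('grip',tri([363.18,234.93],ct,[338.32,204.0],cs))
print('lid',tri([325.15,240.21],ct,[333.45,227.23],cs),onz([[325.15,240.21]],ct,.08),onz([[333.45,227.23]],cs,.08))
p=I['side']['p'];h=cv2.cvtColor(p,cv2.COLOR_RGB2HSV);H,S,V=[h[:,:,i].astype(int) for i in range(3)]
print(blobs((H>5)&(H<35)&(S>60)&(V>90),(275,215,325,235),mn=2))
r=p.astype(int);Y=(r[:,:,0]-r[:,:,2]); print(Y[218:234,276:290]);print(Y[218:234,310:324])
for n,cen in(('top',[(228.9,206.4),(232.5,235)]),('side',[(282.4,224.8),(317,226.5)])):
  for q in cen:
    u,v=map(int,q);g=[(a,b) for a in range(u-6,u+7) for b in range(v-4,v+5)]
    P=dep(g,I[n]['d'],C[n]);P=P[(P[:,2]>.18)&(P[:,2]<.33)];print(n,q,len(P),np.median(P,0).round(4),P[:,2].min(),P[:,2].max())
# projected view of hooks from side depth
uv=np.array([(u,v) for v in range(200,262) for u in range(265,330)]);P=dep(uv,I['side']['d'],cs);m=(P[:,2]>.19)&(P[:,2]<.33)&(P[:,1]<.30)
for lo in np.arange(.08,.24,.02):
  k=m&(P[:,1]>=lo)&(P[:,1]<lo+.02)
  for a,b in((.40,.48),(.48,.6)):
    kk=k&(P[:,0]>a)&(P[:,0]<b)
    if kk.sum()>3:print(lo.round(2),a,kk.sum(),np.median(P[kk],0).round(4),np.percentile(P[kk,2],[5,95]).round(3))
E
```

```text
grip (array([ 0.46521463, -0.20069074,  0.07168797]), np.float64(0.002437284251791656))
lid (array([ 0.45542689, -0.09119315,  0.06761926]), np.float64(0.006922814773058592)) [[ 0.45142219 -0.09138798  0.08      ]] [[ 0.45628021 -0.0758523   0.08      ]]
[(np.int32(12), [282.33, 225.08], [281, 224, 4, 4]), (np.int32(8), [317.0, 226.25], [316, 225, 3, 4])]
[[-22  -7   0   0  -1  -3  -5  -5  -3  -2  -1  -3  -4  -4]
 [-18 -10  -1  -2  -2  -5  -6  -3  -2  -1  -1  -4  -4  -5]
 [-20  -6  -1  -3  -1  -3  -6   0  -1  -2  -1  -4  -3  -6]
 [ -9  -1  -2  -2   0  -4  -3  -2   0  -1  -3  -7  -6  -6]
 [ -3  -2  -1  -2   3   6   7   7   7  -2  -5  -7  -6  -5]
 [  0  -3  -6  -3  14  32  43  43  26   4  -4  -4  -3  -3]
 [ -3  -5  -8  -4  20  59  89  86  45   7  -4  -4  -3   1]
 [ -2  -5  -7  -4  17  62 101  89  40   4  -3  -4  -2   0]
 [ -2  -6  -7  -3   7  41  72  56  17  -4  -4  -5  -4   0]
 [ -5  -7  -8  -4   7  32  44  26   3  -2  -6  -4  -1  -1]
 [ -7  -6  -8  -3   7  24  24   8  -1  -3  -3  -4  -1  -3]
 [ -4  -4  -5  -1   3  11  12   7  -1  -2  -5  -2  -1   2]
 [ -2   0  -2  -1   3   4   4   2 
[... 1377 characters left out ...]
033 0.27805836799190875
side (317, 226.5) 44 [0.4529 0.1638 0.2674] 0.2524411216062897 0.27780524753318325
0.12 0.4 34 [0.4567 0.1279 0.257 ] [0.231 0.263]
0.12 0.48 27 [0.5278 0.1369 0.258 ] [0.24  0.264]
0.14 0.4 14 [0.4512 0.1528 0.2581] [0.229 0.261]
0.14 0.48 30 [0.5265 0.1445 0.235 ] [0.229 0.255]
0.16 0.4 44 [0.4509 0.1711 0.2721] [0.249 0.277]
0.16 0.48 45 [0.5219 0.1714 0.2599] [0.239 0.277]
0.18 0.4 58 [0.4495 0.1875 0.2542] [0.245 0.266]
0.18 0.48 65 [0.5209 0.1926 0.2635] [0.248 0.273]
0.2 0.4 162 [0.4592 0.2111 0.246 ] [0.236 0.249]
0.2 0.48 167 [0.5037 0.2165 0.2467] [0.236 0.249]
0.22 0.4 37 [0.4751 0.2317 0.247 ] [0.242 0.249]
0.22 0.48 53 [0.489  0.2224 0.2464] [0.237 0.249]
```

```bash
python3 - <<'E'
from h import *
C={n:robot.camera_params(n) for n in('top','side')};I={n:np.load(n+'0.npz') for n in C}
ct,cs=C['top'],C['side']
for a,b,n in(([228.88,206.38],[282.33,225.08],'far'),([232.5,235],[317.0,226.3],'near')):
    print(n,tri(a,ct,b,cs),onz(a,ct,.254),onz(b,cs,.254))
def fit(n,box,zr,cam,yr=(-1,1)):
    uv=np.array([(u,v) for v in range(box[1],box[3]) for u in range(box[0],box[2])]);P=dep(uv,I[n]['d'],cam)
    m=(P[:,2]>zr[0])&(P[:,2]<zr[1])&(P[:,1]>yr[0])&(P[:,1]<yr[1]);Q=P[m];c=np.median(Q,0);w=np.linalg.svd(Q[:,:2]-Q[:,:2].mean(0))[2][0]
    r=cv2.minAreaRect((Q[:,:2]*1000).astype(np.float32));print(n,m.sum(),Q.mean(0).round(4),'yaw',np.degrees(np.arctan2(w[1]*np.sign(w[0]),abs(w[0]))).round(2),r,np.percentile(Q[:,2],[50,90]))
fit('top',(190,195,225,245),(.235,.26),ct,(.18,.23))
fit('side',(265,240,330,262),(.235,.26),cs,(.18,.23))
# hooks side-image rods; cross wire in top view: bright pixels line
p=I['top']['p'];g=p.min(2).astype(int)
for u in range(356,372): print(u,g[212:258,u].tolist())
E
```

```text
far (array([0.52664468, 0.15116656, 0.25436393]), np.float64(0.0038114291820596845)) [[0.52855989 0.15170417 0.254     ]] [[0.52483748 0.1506716  0.254     ]]
near (array([0.4552379 , 0.14083341, 0.25487381]), np.float64(0.004054876084924382)) [[0.45729325 0.14133827 0.254     ]] [[0.45344032 0.13966597 0.254     ]]
top 256 [0.4829 0.2092 0.2464] yaw 8.29 ((483.98370361328125, 209.09109497070312), (83.1558837890625, 44.04301834106445), 9.127264022827148) [0.24650872 0.24986449]
side 426 [0.4818 0.2115 0.2454] yaw 8.78 ((483.7399597167969, 210.11279296875), (83.17711639404297, 39.87027359008789), 7.596724033355713) [0.24657534 0.24874644]
356 [68, 78, 96, 110, 134, 152, 140, 106, 82, 75, 72, 74, 78, 80, 79, 77, 75, 73, 73, 69, 69, 69, 67, 68, 69, 70, 71, 73, 76, 79, 80, 77, 73, 70, 69, 70, 69, 70, 71, 73, 77, 92, 127, 157, 150, 121]
357 [67, 78, 98, 110, 129, 149, 144, 112, 84, 73, 72, 72, 77, 79, 77, 74, 72, 73, 71, 69, 69, 68, 68, 68, 69, 69, 73, 74, 77, 80, 81, 77, 73, 70, 69, 69, 69, 72, 74, 78, 80, 93, 123, 147, 139, 115]
358 [68, 80, 96, 110, 125, 146, 149, 124, 94, 76, 73, 73, 
[... 2069 characters left out ...]
69, 68, 69, 71, 73, 73, 74, 74, 75, 75, 75, 73, 75, 75, 76, 78, 82, 87, 88, 93, 98, 102, 104, 103, 102, 101, 102]
369 [74, 88, 97, 100, 98, 92, 87, 83, 79, 75, 72, 70, 71, 69, 68, 68, 69, 68, 69, 67, 70, 72, 74, 77, 78, 79, 79, 81, 80, 80, 79, 79, 79, 77, 79, 80, 82, 84, 88, 95, 102, 103, 104, 103, 101, 101]
370 [76, 91, 98, 100, 97, 93, 90, 88, 84, 80, 76, 75, 75, 71, 71, 68, 68, 68, 68, 68, 71, 74, 78, 80, 83, 85, 84, 86, 85, 86, 85, 84, 83, 81, 81, 83, 84, 87, 89, 94, 100, 103, 103, 103, 101, 99]
371 [77, 93, 100, 101, 100, 98, 96, 94, 90, 85, 83, 79, 78, 76, 76, 71, 70, 69, 70, 70, 73, 77, 83, 86, 87, 88, 89, 90, 91, 94, 94, 93, 89, 87, 87, 88, 90, 91, 94, 97, 99, 102, 103, 102, 101, 97]
```

```bash
cat >> h.py <<'E'
def to(*g):
    s=robot.read_state();R=s['tcp_rot'];p=s['tool_pos'].copy()
    print('t',round(s['t'],2),'tcp',(p*1000).round(1),'yawY',np.degrees(np.arctan2(R[1,1],R[0,1])).round(2),'w',(s['gripper_width']*1000).round(1),'F',s['wrist_force'].round(2),'ff',round(float(s['finger_force']),1))
    for q in g:
        q=np.array(q)/1000;print('  shift mm',((q-p)@R*1000).round(1));p=q
E
python3 - <<'E'
from h import *
c=robot.camera_params('side');d=np.load('side0.npz')['d']
uv=np.array([(u,v) for v in range(200,350) for u in range(265,330)]);P=dep(uv,d,c)
m=(P[:,0]>.4)&(P[:,0]<.57)&(P[:,1]>.1)&(P[:,1]<.36);print(np.sort(P[m,2])[-30::5])
to()
E
python3 -m pendant '85 0 0 -15 0 0 -3; 85 0 0 -30 0 0 -8;85 0 0 -30 0 0 -8;85 0 0 -20 0 0 -5;60 0 0 -5 0 0 0'
python3 -c "
from h import *
to([360,340,340],[420,0,340],[465,-201,200],[465,-201,69])"
```

```text
[0.27341987 0.27379429 0.27484219 0.27533596 0.27603594 0.27684104]
t: 0.6
tool_pos: [0.1792, 0.6258, 0.3476]
tcp_rot: [[-0.99, -0.14, 0.001], [-0.14, 0.99, 0.004], [-0.001, 0.004, -1.0]]
wrist_force: [0.1, 0.4, -0.4]
gripper_width: 0.0727
finger_force: 0.0Traceback (most recent call last):
  File "<stdin>", line 5, in <module>
  File "h.py", line 27, in to
    print('t',round(s['t'],2),'tcp',(p*1000).round(1),'yawY',np.degrees(np.arctan2(R[1,1],R[0,1])).round(2),'w',(s['gripper_width']*1000).round(1),'F',s['wrist_force'].round(2),'ff',round(float(s['finger_force']),1))
                                                                                                                ^^^^^^^^^^^^^^^^^^^^^^^^^^^^^^^
AttributeError: 'float' object has no attribute 'round'
Traceback (most recent call last):
  File "h.py", line 27, in to
    print('t',round(s['t'],2),'tcp',(p*1000).round(1),'yawY',np.degrees(np.arctan2(R[1,1],R[0,1])).round(2),'w',(s['gripper_width']*1000).round(1),'F',s['wrist_force'].round(2),'ff',round(float(s['finger_force']),1))
                                                                                                                ^^^^^^^^^^^^^^^^^^^^^^^^^^^^^^^
AttributeError: 'float' object has no attribute 'round'
```

```bash
sed -i "s/(s\['gripper_width'\]\*1000).round(1)/round(s['gripper_width']*1000,1)/" h.py
python3 -c "
from h import *
to([360,340,340],[420,0,340],[465,-201,180],[465,-201,69])"
```

```text
t 0.6 tcp [179.2 625.8 347.6] yawY 98.05 w 72.7 F [ 0.08  0.41 -0.4 ] ff 0.0
  shift mm [-138.9 -308.3    6.7]
  shift mm [ -11.8 -345.1   -1.2]
  shift mm [ -16.2 -205.9  159.3]
  shift mm [ 1.00e-01 -4.00e-01  1.11e+02]
```

```bash
python3 -m pendant '60 -12 -20 0 0 0 0;60 -18 -40 0 0 0 0;60 -18 -40 0 0 0 0;60 -18 -40 0 0 0 0;60 -18 -40 2 0 0 0;45 -18 -42 2 0 0 0;45 -18 -42 2 0 0 0;45 -18 -42 0 0 0 0;45 -2 -45 0 0 0 0;45 -2 -45 0 0 0 0'
python3 -m pendant '45 -2 -45 0 0 0 0;45 -2 -45 0 0 0 0;45 -2 -45 0 0 0 0;45 -2 -45 0 0 0 0;45 -2 -45 0 0 0 0;45 -2 -40 10 0 0 0;45 -3 -40 30 0 0 0;45 -3 -40 30 0 0 0;45 -2 -20 20 0 0 0;45 0 0 10 0 0 0'
python3 -c "
from h import *
to([465,-201,150],[465,-201,69])"
```

```text
t: 1.6
tool_pos: [0.3747, 0.2502, 0.3379]
tcp_rot: [[-0.991, -0.136, -0.002], [-0.136, 0.991, -0.001], [0.002, -0.001, -1.0]]
wrist_force: [1.3, -0.8, -0.1]
gripper_width: 0.0451
finger_force: 0.0
t: 2.6
tool_pos: [0.4438, -0.1088, 0.2369]
tcp_rot: [[-0.991, -0.132, -0.004], [-0.132, 0.991, -0.002], [0.004, -0.001, -1.0]]
wrist_force: [-0.0, 0.3, 0.1]
gripper_width: 0.0451
finger_force: 0.0
t 2.6 tcp [ 443.8 -108.8  236.9] yawY 97.58 w 45.1 F [-0.04  0.31  0.15] ff 0.0
  shift mm [ -9.2 -94.1  87. ]
  shift mm [-0.3  0.1 81. ]
```

```bash
python3 -m pendant '45 -2 -20 5 0 0 0;45 -3 -35 15 0 0 0;45 -2 -28 25 0 0 0;45 -2 -11 25 0 0 0;45 0 0 25 0 0 0;45 0 0 25 0 0 0;45 0 0 20 0 0 0;45 0 0 16 0 0 0;45 0 0 8 0 0 0;45 0 0 0 0 0 0'
python3 - <<'E'
from h import *
to([465,-201,68])
for n in('side','top'):
    p,d,c=grab(n)
    if n=='side': a=cv2.resize(p[150:270,270:420],None,fx=3,fy=3,interpolation=3)
    else: b=cv2.resize(p[180:290,290:400],None,fx=3.27,fy=3.27,interpolation=3)
b=cv2.resize(b,(330,360));cv2.imwrite('pics/g1.png',np.hstack([a,b])[:,:,::-1])
E
```

```text
t: 3.6
tool_pos: [0.4669, -0.1965, 0.0745]
tcp_rot: [[-0.99, -0.14, -0.002], [-0.14, 0.99, 0.001], [0.002, 0.001, -1.0]]
wrist_force: [0.2, 0.1, 0.1]
gripper_width: 0.0448
finger_force: 0.0
t 3.6 tcp [ 466.9 -196.5   74.5] yawY 98.02 w 44.8 F [0.16 0.15 0.08] ff 0.0
  shift mm [ 2.5 -4.2  6.5]
```

View pics/g1.png

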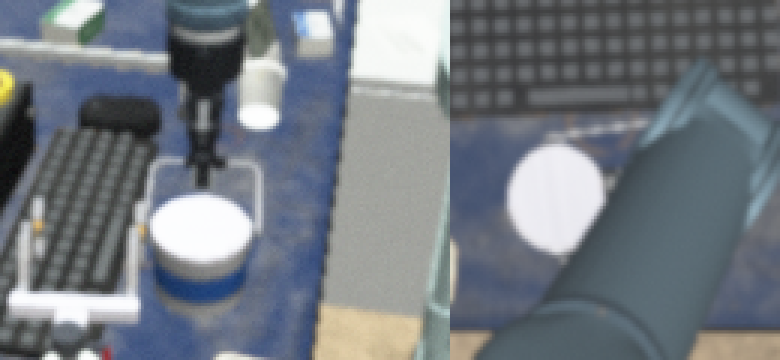

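```bash
python3 -m pendant '45 1 -4 6 0 0 0;30 0 0 0 0 0 0;20 0 0 0 0 0 0;10 0 0 0 0 0 0;0 0 0 0 0 0 0;0 0 0 0 0 0 0;0 0 0 0 0 0 0;0 0 0 0 0 0 0' 40
python3 -c "
from h import *
to()"
```

```text
t: 4.5
tool_pos: [0.4672, -0.2015, 0.0694]
tcp_rot: [[-0.99, -0.14, 0.0], [-0.14, 0.99, 0.0], [-0.0, 0.0, -1.0]]
wrist_force: [-0.1, 1.4, -0.5]
gripper_width: 0.0107
finger_force: 38.9
t 4.5 tcp [ 467.2 -201.5   69.4] yawY 98.04 w 10.7 F [-0.13  1.38 -0.45] ff 38.9
```

```bash
python3 -m pendant '0 0 0.5 -9.5 0 0 0;0 0 1.2 -9.5 0 0 0;0 0 2 -9.5 0 0 0;0 0 3 -9 0 0 0;0 0 3.6 -9 0 0 0;0 0 4.4 -8.5 0 0 0;0 0 5.2 -8.1 0 0 0;0 0 5.8 -7.6 0 0 0;0 0 6.5 -7.1 0 0 0;0 0 7.1 -6.5 0 0 0'
python3 -c "
from h import *
to()"
```

```text
t: 5.5
tool_pos: [0.4617, -0.1625, 0.1544]
tcp_rot: [[-0.99, -0.14, 0.0], [-0.14, 0.99, -0.0], [-0.0, -0.0, -1.0]]
wrist_force: [-0.2, 0.2, -2.7]
gripper_width: 0.0109
finger_force: 38.9
t 5.5 tcp [ 461.7 -162.5  154.4] yawY 98.02 w 10.9 F [-0.19  0.25 -2.69] ff 38.9
```

```bash
python3 -m pendant '0 0 7.6 -5.3 0 0 0;0 0 8.1 -4.8 0 0 0;0 0 8.5 -4.4 0 0 0;0 0 8.9 -3.5 0 0 0;0 0 9.2 -2.9 0 0 0;0 0 9.4 -2 0 0 0;0 0 9.5 -1.3 0 0 0;0 0 9.5 -0.3 0 0 0;0 0 0 0 0 0 0;0 0 0 0 0 0 0'
python3 - <<'E'
from h import *
to()
p,d,c=grab('side');cv2.imwrite('pics/up.png',cv2.resize(p[130:270,250:420],None,fx=4,fy=4,interpolation=3)[:,:,::-1])
E
```

```text
t: 6.5
tool_pos: [0.4526, -0.0922, 0.1796]
tcp_rot: [[-0.99, -0.14, 0.002], [-0.14, 0.99, 0.001], [-0.002, 0.0, -1.0]]
wrist_force: [-3.7, -0.8, 14.3]
gripper_width: 0.0103
finger_force: 40.6
t 6.5 tcp [452.6 -92.2 179.6] yawY 98.06 w 10.3 F [-3.69 -0.76 14.31] ff 40.6
```

View pics/up.png

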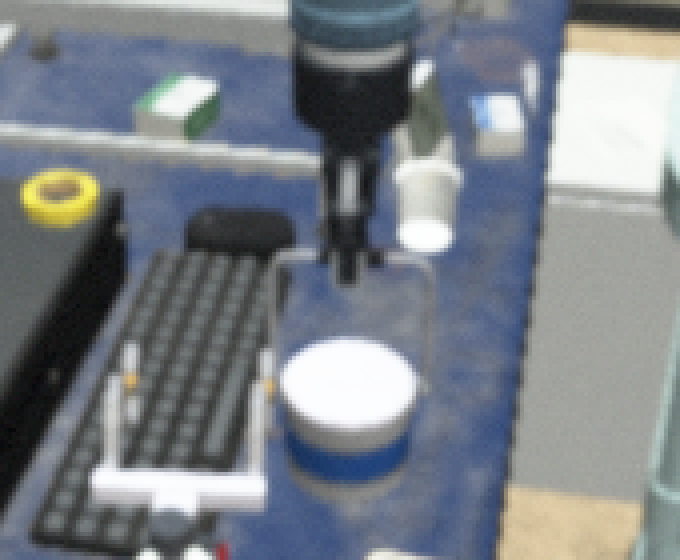

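```bash
python3 -m pendant '0 0 0 -1 0 0 0;0 0 0 -1.5 0 0 0;0 0 0 -3 0 0 0;0 0 0 -6 0 0 0;0 0 0 -10 0 0 0;0 0 0 -14 0 0 0;0 0 0 -16 0 0 0;0 0 0 -16 0 0 0;0 0 0 -14 0 0 0;0 0 0 -10 0 0 0'
python3 -m pendant '0 0 0 -6 0 0 0;0 0 0 -3 0 0 0;0 0 0 0 0 0 0;0 0 0 0 0 0 0;0 0 0 0 0 0 0'
python3 -c "
from h import *
to([491,148,283])"
```

```text
t: 7.55
tool_pos: [0.452, -0.093, 0.2711]
tcp_rot: [[-0.99, -0.139, 0.001], [-0.139, 0.99, 0.0], [-0.001, -0.0, -1.0]]
wrist_force: [0.0, 0.5, -5.1]
gripper_width: 0.0105
finger_force: 39.0
t: 8.05
tool_pos: [0.4514, -0.0928, 0.2782]
tcp_rot: [[-0.99, -0.14, -0.001], [-0.14, 0.99, -0.0], [0.001, 0.0, -1.0]]
wrist_force: [0.2, 0.7, -3.6]
gripper_width: 0.0105
finger_force: 39.0
t 8.05 tcp [451.4 -92.8 278.2] yawY 98.03 w 10.5 F [ 0.23  0.67 -3.6 ] ff 39.0
  shift mm [-72.8 232.9  -4.9]
```

```bash
python3 -m pendant '0 -0.7 1.75 0 0 0 0;0 -1.4 3.5 0 0 0 0;0 -2.1 5.25 0 0 0 0;0 -2.8 7 0 0 0 0;0 -3.5 8.75 0 0 0 0;0 -4.2 10.5 0 0 0 0;0 -4.9 12.25 0 0 0 0;0 -5.6 14 0 0 0 0;0 -5.6 14 0 0 0 0;0 -5.6 14 0 0 0 0'
python3 -m pendant '0 -5.6 14 0 0 0 0;0 -5.6 14 0 0 0 0;0 -5.6 14 0 0 0 0;0 -4.9 12.25 0 0 0 0;0 -4.2 10.5 0 0 0 0;0 -3.5 8.75 0 0 0 0;0 -2.8 7 0 0 0 0;0 -2.1 5.25 0 0 0 0;0 -1.4 3.5 0 0 0 0;0 -0.7 1.75 0 0 0 0'
python3 -m pendant '0 0 0 0 0 0 0;0 0 0 0 0 0 0;0 0 0 0 0 0 0;0 0 0 0 0 0 0;0 0 0 0 0 0 0'
python3 - <<'E'
from h import *
to([491,148,283])
p,d,c=grab('side');t,dt,ct=grab('top');np.savez('s1.npz',p=p,d=d,t=t,dt=dt)
a=cv2.resize(p[150:290,240:350],None,fx=4,fy=4,interpolation=3);b=cv2.resize(t[180:285,170:260],(360,420),interpolation=3)
b=cv2.copyMakeBorder(b,0,140,0,0,0);cv2.imwrite('pics/near.png',np.hstack([a,b])[:,:,::-1])
E
```

```text
t: 9.05
tool_pos: [0.4754, 0.004, 0.2787]
tcp_rot: [[-0.99, -0.14, 0.0], [-0.14, 0.99, 0.0], [-0.0, 0.0, -1.0]]
wrist_force: [0.1, -0.8, -4.0]
gripper_width: 0.0103
finger_force: 39.0
t: 10.05
tool_pos: [0.4985, 0.0976, 0.2787]
tcp_rot: [[-0.99, -0.14, -0.0], [-0.14, 0.99, -0.0], [0.0, -0.0, -1.0]]
wrist_force: [0.6, 0.4, -4.5]
gripper_width: 0.0107
finger_force: 39.0
t: 10.55
tool_pos: [0.4984, 0.0973, 0.2787]
tcp_rot: [[-0.99, -0.139, 0.0], [-0.139, 0.99, -0.0], [-0.0, -0.0, -1.0]]
wrist_force: [-0.3, 1.0, -3.6]
gripper_width: 0.0104
finger_force: 39.0
t 10.55 tcp [498.4  97.3 278.7] yawY 98.01 w 10.4 F [-0.3   1.02 -3.64] ff 39.0
  shift mm [ 0.3 51.2 -4.3]
```

View pics/near.png

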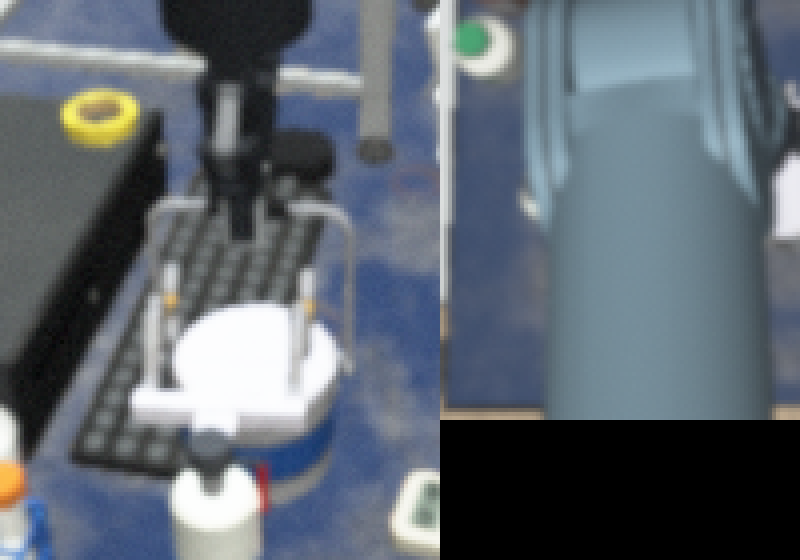

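```bash
python3 - <<'E'
from h import *
z=np.load('s1.npz');p=z['p'];c=robot.camera_params('side');s=robot.read_state()
R=s['tcp_rot'];g=s['tool_pos']-.005*R[:,2]
L=[g+R@np.array([sx*.054,0,.045]) for sx in(-1,1)]
q=proj(L+[g],c);print('pred legs,grip px',q.round(2).tolist())
for (u,v) in q[:2]:
    u,v=int(round(u)),int(round(v))
    for r in(v-4,v,v+4): print(r,u-7,p[r,u-7:u+8].min(1).tolist())
r=p.astype(int);Y=(r[:,:,0]-r[:,:,2]).astype(float)
for b in((276,215,290,234),(311,218,322,232)):
    k=Y[b[1]:b[3],b[0]:b[2]].clip(15)-15;yy,xx=np.mgrid[b[1]:b[3],b[0]:b[2]];print('latch',(k*xx).sum()/k.sum(),(k*yy).sum()/k.sum())
# latch prediction if saddle mid = (.491,.148,.228)
m=np.array([.491,.148,.228]);print('pred latch far/near',proj([m+R@np.array([sx*.036,0.001,-.025]) for sx in(-1,1)],c).round(2).tolist())
E
```

```text
pred legs,grip px [[277.13, 216.23], [325.8, 218.25], [300.6, 200.49]]
212 270 [16, 20, 18, 23, 44, 79, 115, 124, 123, 108, 93, 79, 90, 103, 112]
216 270 [18, 27, 40, 71, 87, 102, 107, 121, 124, 115, 116, 146, 176, 169, 134]
220 270 [55, 91, 111, 114, 111, 105, 89, 90, 108, 129, 153, 190, 210, 195, 145]
214 319 [107, 114, 113, 111, 107, 104, 109, 114, 119, 111, 97, 97, 98, 95, 90]
218 319 [132, 119, 108, 91, 81, 74, 78, 99, 114, 96, 74, 66, 66, 63, 59]
222 319 [121, 104, 97, 81, 73, 69, 87, 120, 116, 96, 71, 63, 59, 62, 58]
latch 282.2427055702918 224.84880636604774
latch 316.91898148148147 226.28009259259258
pred latch far/near [[281.12, 226.34], [315.71, 227.86]]
```

```bash
python3 -m pendant '0 0 1.5 0 0 0 0;0 0 3 0 0 0 0;0 0 4.5 0 0 0 0;0 0 6 0 0 0 0;0 0 7 0 0 0 0;0 0 7 0 0 0 0;0 0 7 0 0 0 0;0 0 6 0 0 0 0;0 0 4.5 0 0 0 0;0 0 3 0 0 0 0'
python3 -m pendant '0 0 1.5 0 0 0 0;0 0 0 2 0 0 0;0 0 0 4 0 0 0;0 0 0 4 0 0 0;0 0 0 3 0 0 0;0 0 0 1 0 0 0;0 0 0 0 0 0 0;0 0 0 0 0 0 0'
python3 -c "
from h import *
to([491,148,225])"
```

```text
t: 11.65
tool_pos: [0.4914, 0.1471, 0.2787]
tcp_rot: [[-0.99, -0.14, -0.0], [-0.14, 0.99, 0.0], [0.0, 0.0, -1.0]]
wrist_force: [-0.1, -1.2, -3.9]
gripper_width: 0.0103
finger_force: 39.0
t: 12.45
tool_pos: [0.4914, 0.148, 0.2648]
tcp_rot: [[-0.99, -0.14, 0.0], [-0.14, 0.99, 0.0], [-0.0, 0.0, -1.0]]
wrist_force: [0.3, 0.4, -2.8]
gripper_width: 0.0105
finger_force: 39.0
t 12.45 tcp [491.4 148.  264.8] yawY 98.02 w 10.5 F [ 0.26  0.35 -2.8 ] ff 39.0
  shift mm [ 0.4  0.1 39.8]
```

```bash
python3 -m pendant '0 0 0 2 0 0 0;0 0 0 2 0 0 0;0 0 0 2 0 0 0;0 0 0 0 0 0 0;0 0 0 0 0 0 0' | grep -E "pos|wrist"; for i in 1 2 3; do python3 -c "
from h import *
grab('side');to()"; done
```

```text
tool_pos: [0.4913, 0.148, 0.2587]
wrist_force: [-0.8, -0.6, -4.0]
t 13.0 tcp [491.4 148.  258.7] yawY 98.03 w 10.6 F [-0.08 -0.45 -3.83] ff 39.0
t 13.05 tcp [491.4 148.  258.8] yawY 98.03 w 10.5 F [-0.5  -0.35 -3.43] ff 39.0
t 13.1 tcp [491.4 148.  258.8] yawY 98.03 w 10.5 F [-0.07 -0.08 -4.24] ff 39.0
```

```bash
for i in 1; do python3 -m pendant '0 0 0 1.5 0 0 0;0 0 0 1.5 0 0 0;0 0 0 1 0 0 0;0 0 0 0 0 0 0' | grep -E "pos|wrist"; done;  python3 -m pendant '0 0 0 1 0 0 0;0 0 0 1 0 0 0;0 0 0 0 0 0 0' | grep -E "pos|wrist"; python3 -m pendant '0 0 0 1 0 0 0;0 0 0 1 0 0 0;0 0 0 0 0 0 0' | grep -E "pos|wrist"
```

```text
tool_pos: [0.4914, 0.148, 0.2547]
wrist_force: [0.2, 0.7, -2.1]
tool_pos: [0.4915, 0.1481, 0.253]
wrist_force: [-1.0, -0.6, 0.6]
tool_pos: [0.4917, 0.148, 0.2511]
wrist_force: [-1.0, -0.9, 4.8]
```

```bash
python3 -m pendant '0 0 0 0.5 0 0 0;0 0 0 0.5 0 0 0;0 0 0 0 0 0 0' | grep -E "pos|wrist";  python3 -m pendant '0 0 0 0 0 0 0' | grep -E "pos|wrist"
python3 - <<'E'
from h import *
to()
p,d,c=grab('side');np.savez('s2.npz',p=p,d=d)
cv2.imwrite('pics/press.png',cv2.resize(p[160:260,255:345],None,fx=6,fy=6,interpolation=3)[:,:,::-1])
E
```

```text
tool_pos: [0.4918, 0.1482, 0.2502]
wrist_force: [-1.1, 0.0, 7.1]
tool_pos: [0.4918, 0.1481, 0.2502]
wrist_force: [-0.8, -0.9, 6.4]
t 14.5 tcp [491.8 148.1 250.2] yawY 98.02 w 10.2 F [-0.83 -0.9   6.44] ff 40.0
```

View pics/press.png

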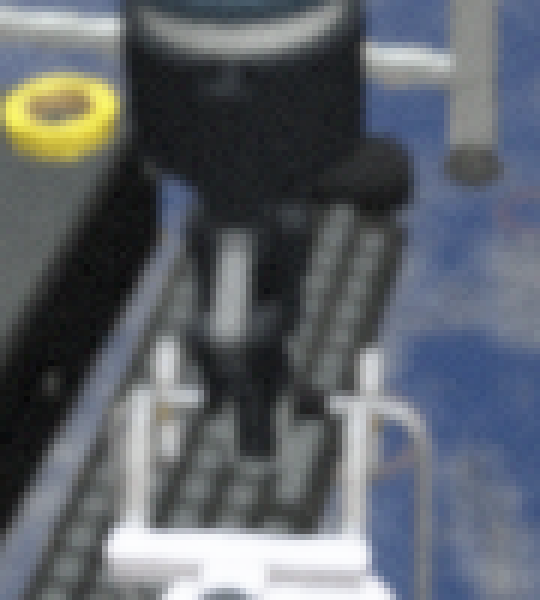

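```bash
python3 -m pendant '0 0 0 -2 0 0 0;0 0 -1.5 0 0 0 0;0 0 -1.5 0 0 0 0;0 0 0 0 0 0 0;0 0 0 0 0 0 0' | grep -E "pos|wrist";  python3 -m pendant '0 0 0 1 0 0 0;0 0 0 1 0 0 0;0 0 0 0 0 0 0' | grep -E "pos|wrist";python3 -m pendant '0 0 0 0.5 0 0 0;0 0 0 0.5 0 0 0;0 0 0 0 0 0 0' | grep -E "pos|wrist"
```

```text
tool_pos: [0.4918, 0.1447, 0.2515]
wrist_force: [1.3, 0.4, -0.2]
tool_pos: [0.4918, 0.1449, 0.2497]
wrist_force: [1.3, -0.1, 2.1]
tool_pos: [0.4918, 0.1451, 0.2488]
wrist_force: [1.1, 0.2, 4.3]
```

```bash
python3 -m pendant '0 0 -1 0 0 0 0;0 0 -1 0 0 0 0;0 0 0 0 0 0 0' | grep -E "pos|wrist";  python3 -m pendant '0 0 0 1 0 0 0;0 0 0 0 0 0 0' | grep -E "pos|wrist";python3 -m pendant '0 0 0 1 0 0 0;0 0 0 0 0 0 0' | grep -E "pos|wrist"
```

```text
tool_pos: [0.492, 0.1429, 0.2486]
wrist_force: [1.1, 0.5, 1.4]
tool_pos: [0.492, 0.1429, 0.2476]
wrist_force: [0.3, -0.0, 2.8]
tool_pos: [0.492, 0.143, 0.2467]
wrist_force: [0.8, -0.0, 3.2]
```

```bash
for i in 1; do python3 -m pendant '0 0 0 1 0 0 0;0 0 0 0 0 0 0' | grep -E "pos|wrist"; done; python3 -m pendant '0 0 0 1 0 0 0;0 0 0 0 0 0 0' | grep -E "pos|wrist"; python3 -m pendant '0 0 0 1 0 0 0;0 0 0 0 0 0 0' | grep -E "pos|wrist"
```

```text
tool_pos: [0.4921, 0.1429, 0.2457]
wrist_force: [1.6, -0.7, 4.2]
tool_pos: [0.4922, 0.1429, 0.2448]
wrist_force: [0.9, -1.1, 4.5]
tool_pos: [0.4923, 0.1428, 0.2438]
wrist_force: [1.1, -1.0, 6.2]
```

```bash
python3 -m pendant '0 0 0 1 0 0 0;0 0 0 0 0 0 0' | grep -E "pos|wrist"; python3 -m pendant '0 0 0 1 0 0 0;0 0 0 0 0 0 0' | grep -E "pos|wrist"
```

```text
tool_pos: [0.4923, 0.1427, 0.2428]
wrist_force: [0.7, -1.6, 5.3]
tool_pos: [0.4924, 0.1425, 0.2419]
wrist_force: [1.2, -2.8, 5.5]
```

```bash
python3 -m pendant '0 0 -0.5 1 0 0 0;0 0 0 0 0 0 0' | grep -E "pos|wrist"; python3 -m pendant '0 0 0 1 0 0 0;0 0 0 0 0 0 0' | grep -E "pos|wrist"; python3 -m pendant '0 0 0 1 0 0 0;0 0 0 0 0 0 0' | grep -E "pos|wrist"
```

```text
tool_pos: [0.4925, 0.1419, 0.2409]
wrist_force: [1.2, -2.7, 4.8]
tool_pos: [0.4926, 0.1418, 0.2399]
wrist_force: [1.5, -3.5, 5.0]
tool_pos: [0.4925, 0.1415, 0.2388]
wrist_force: [0.7, -4.0, 5.5]
```

```bash
python3 -m pendant '0 0 -1 0 0 0 0;0 0 0 0 0 0 0' | grep -E "pos|wrist"; python3 -m pendant '0 0 0 1 0 0 0;0 0 0 0 0 0 0' | grep -E "pos|wrist"; python3 -m pendant '0 0 0 1 0 0 0;0 0 0 0 0 0 0' | grep -E "pos|wrist"
```

```text
tool_pos: [0.4913, 0.1408, 0.2378]
wrist_force: [-0.3, 0.5, -4.3]
tool_pos: [0.491, 0.1421, 0.2366]
wrist_force: [0.1, 0.1, -3.8]
tool_pos: [0.4918, 0.1418, 0.2363]
wrist_force: [0.2, -0.3, -3.5]
```

```bash
python3 -m pendant '0 0 1.5 1 0 0 0;0 0 1 1 0 0 0;0 0 0 1 0 0 0;0 0 0 0 0 0 0' | grep -E "pos|wrist"; python3 -m pendant '0 0 0 1 0 0 0;0 0 0 1 0 0 0;0 0 0 0 0 0 0' | grep -E "pos|wrist"; python3 -m pendant '0 0 0 1 0 0 0;0 0 0 1 0 0 0;0 0 0 0 0 0 0' | grep -E "pos|wrist"
```

```text
tool_pos: [0.4918, 0.1441, 0.2335]
wrist_force: [0.1, 0.1, -4.1]
tool_pos: [0.4918, 0.1439, 0.2316]
wrist_force: [0.1, -0.3, -3.9]
tool_pos: [0.4918, 0.144, 0.2295]
wrist_force: [0.5, -0.6, -3.9]
```

```bash
python3 -m pendant '0 0 0 1 0 0 0;0 0 0 1 0 0 0;0 0 0 0 0 0 0' | grep -E "pos|wrist"; python3 -m pendant '0 0 0 1 0 0 0;0 0 0 1 0 0 0;0 0 0 0 0 0 0' | grep -E "pos|wrist"; python3 -m pendant '0 0 0 0.5 0 0 0;0 0 0 0.5 0 0 0;0 0 0 0 0 0 0' | grep -E "pos|wrist"
```

```text
tool_pos: [0.492, 0.1441, 0.2278]
wrist_force: [-1.2, -1.0, -1.4]
tool_pos: [0.4921, 0.1441, 0.2261]
wrist_force: [-2.1, -0.4, 3.5]
tool_pos: [0.4921, 0.1441, 0.2252]
wrist_force: [-3.4, -0.4, 7.0]
```

```bash
python3 -m pendant '0 0 0 -1 0 0 0;0 0 0 -0.7 0 0 0;0 0 0 0 0 0 0' | grep -E "pos|wrist"; python3 - <<'E'
from h import *
to()
p,d,c=grab('side')
cv2.imwrite('pics/hung.png',cv2.resize(p[165:265,260:350],None,fx=6,fy=6,interpolation=3)[:,:,::-1])
E
```

```text
tool_pos: [0.492, 0.1441, 0.2265]
wrist_force: [-1.5, -0.4, 2.1]
t 20.75 tcp [492.  144.1 226.5] yawY 98.03 w 10.5 F [-1.48 -0.42  2.1 ] ff 39.9
```

View pics/hung.png

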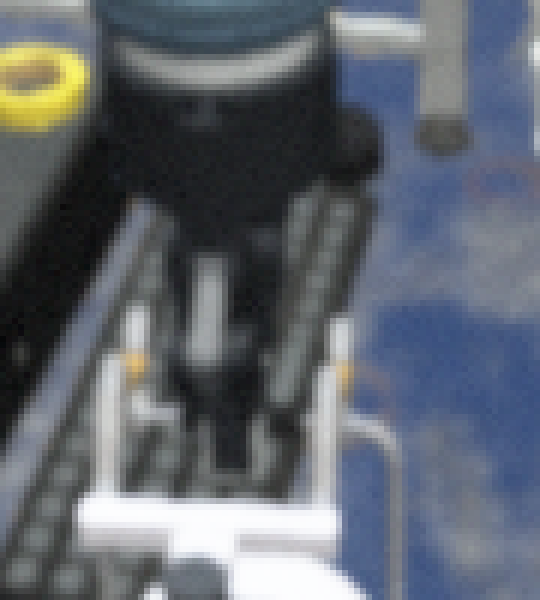

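```bash
python3 -m pendant '0 0 0 -0.5 0 0 0;0 0 0 0 0 0 0;0 0 0 0 0 0 0' | grep -E "pos|wrist"; python3 -m pendant '14 0 0 0 0 0 0;20 0 0 0 0 0 0;26 0 0 0 0 0 0;32 0 0 0 0 0 0;32 0 0 0 0 0 0;32 0 0 0 0 0 0' | grep -E "pos|wrist|width"
```

```text
tool_pos: [0.492, 0.1441, 0.2269]
wrist_force: [-0.4, 1.0, 1.5]
tool_pos: [0.4919, 0.144, 0.2269]
wrist_force: [-0.3, -0.0, 0.4]
gripper_width: 0.032
```

Released cleanly with no residual force. Retreat straight up, then away, and check.

```bash
python3 -m pendant '32 0 0 -2 0 0 0;32 0 0 -5 0 0 0;32 0 0 -10 0 0 0;32 0 0 -15 0 0 0;32 0 0 -20 0 0 0;32 0 0 -25 0 0 0;32 0 0 -25 0 0 0;32 0 0 -20 0 0 0;32 0 -20 -10 0 0 0;32 0 -40 0 0 0 0' | grep -E "pos|wrist"; python3 -m pendant '32 0 -40 0 0 0 0;32 0 -40 0 0 0 0;32 0 -40 0 0 0 0;32 0 -40 0 0 0 0;32 0 -20 0 0 0 0;32 0 0 0 0 0 0;32 0 0 0 0 0 0' | grep -E "pos|wrist"
python3 - <<'E'
from h import *
to()
p,d,c=grab('side');t,dt,ct=grab('top')
for i in range(3): q=grab('side')[0]
print('motion',np.abs(q.astype(int)-p)[200:300,270:350].mean())
a=cv2.resize(p[165:305,250:360],None,fx=4,fy=4,interpolation=3);b=cv2.resize(t[180:285,170:260],(360,420),interpolation=3)
b=cv2.copyMakeBorder(b,0,140,0,0,0);cv2.imwrite('pics/fin.png',np.hstack([a,b])[:,:,::-1])
E
```

```text
tool_pos: [0.5011, 0.0873, 0.3614]
wrist_force: [0.4, -0.3, -0.1]
tool_pos: [0.5254, -0.0934, 0.3594]
wrist_force: [-0.1, 0.6, 0.6]
t 23.4 tcp [525.4 -93.4 359.4] yawY 97.99 w 32.2 F [-0.1   0.56  0.58] ff 0.0
motion 1.9029166666666666
```

View pics/fin.png

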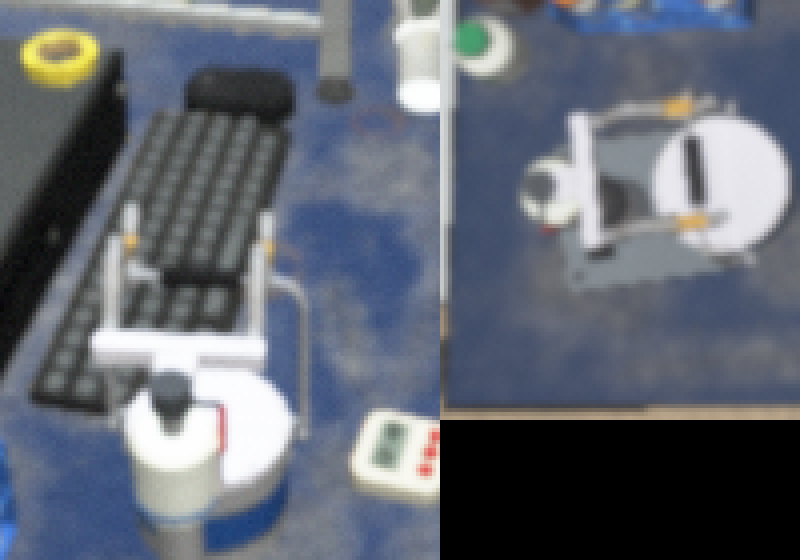

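```bash
Z='32 0 0 0 0 0 0;32 0 0 0 0 0 0;32 0 0 0 0 0 0;32 0 0 0 0 0 0;32 0 0 0 0 0 0;32 0 0 0 0 0 0;32 0 0 0 0 0 0;32 0 0 0 0 0 0;32 0 0 0 0 0 0;32 0 0 0 0 0 0'; python3 - <<'E'
from h import *
for i in range(16):
    p=grab('top')[0];h=cv2.cvtColor(p,cv2.COLOR_RGB2HSV);m=(h[:,:,1]<40)&(h[:,:,2]>170)
    b=blobs(m,(216,200,265,250),mn=100);print([(x[0],x[1]) for x in b])
to()
E
```

```text
[(np.int32(789), [240.64, 225.32])]
[(np.int32(787), [240.67, 225.31])]
[(np.int32(787), [240.68, 225.31])]
[(np.int32(788), [240.65, 225.32])]
[(np.int32(789), [240.63, 225.29])]
[(np.int32(787), [240.67, 225.31])]
[(np.int32(786), [240.68, 225.3])]
[(np.int32(787), [240.67, 225.32])]
[(np.int32(785), [240.7, 225.29])]
[(np.int32(788), [240.65, 225.3])]
[(np.int32(787), [240.67, 225.31])]
[(np.int32(789), [240.64, 225.32])]
[(np.int32(788), [240.63, 225.3])]
[(np.int32(788), [240.65, 225.3])]
[(np.int32(785), [240.7, 225.29])]
[(np.int32(788), [240.65, 225.34])]
t 24.45 tcp [525.4 -93.6 358.9] yawY 98.02 w 32.1 F [-0.27  0.09  0.39] ff 0.0
```

```bash
python3 -c "
from rig import robot
print(robot.sign_off())"
```

```text
the job is handed in; nothing more can be done
None
```

The can hangs plumb and still on both hooks with both latches shut over the bail; it was handed in at about 24.5 s, and the highest hook load I read while pressing was about 11 N, against the 20 N limit.

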